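# Still the hanging clamp weight over the plywood glue-up

### The job

Take the overhead runner by its orange grip, draw the brass clamping weight off its parking ledge, and bring it along the rail until it hangs centred over the red pressure plate of the plywood glue-up. Take out the swing by moving the runner: the weight must hang practically motionless there for three seconds, then let go of the grip and leave it so. Never touch the hanger or weight with the robot, do not let the weight swing wildly, bump the glue-up or knock back into the ledge, and leave the glue bottle, rubber cone and plywood offcut where they are.

Things in the scene. Friction and masses are not known exactly. Their poses are not given: they have to be found in the camera images.
- rig: Fixed stand (blue posts, feet) with a level 20 mm square steel rail, centre line 250 mm above the table, posts 335 mm either side of its middle. Origin on the table under the rail's middle; y along the rail, from the ledge end to the far end; x to the side where the hanger hangs, away from the robot; z up. Place and yaw vary.
- runner (a joint): Travel in m, 0 to 0.42, of the grey runner (56 x 100 x 44 mm, 0.4 to 0.65 kg) along the rail, stopped at both ends; at 0, the ledge end, its middle is at rig y = -0.21 m; it grows towards rig +y. Starts between 0 and 0.02. About 1.8 N of dry friction and 2 N per m/s resist it, so it stays where it is left.
- grip (a point): Grasp point in the orange upright grip on the runner: a block 22 mm wide along the rail, 36 mm across it, 54 mm high, its top 326 mm above the table. The point is on its centre line, 305 mm above the table, 33 mm above the runner's top. Pinch it from above, fingers closing along the rail (rig y).
- pivot (a point): Centre of the hanger's pivot on an axle at the runner's side, 250 mm above the table, 90 mm to the rig's +x side of the rail's centre line, level along the rail with the grip; it travels with the runner.
- hanger (a joint): Swing angle in rad: 0 plumb, positive with the weight towards rig +y. Starts at -0.35, propped on the ledge; the weight drops off at a runner travel of about 0.04 m, then swings freely at nearly this amplitude, almost undamped (over a minute). Period 1.40 s nominal, 1.30 to 1.52 s in truth. angle'' = -20.1 x angle - 2.05 x runner acceleration (m/s2), nominal; the hanger weighs 0.89 kg.
- weight (a point): Centre of the brass weight, a cylinder 48 mm in diameter and 30 mm high on the hanger's flat steel bar, 160 mm below the pivot; hanging plumb its underside is 75 mm above the table. A dark steel counterpoise (48 mm diameter, 30 mm high, 90 mm above the pivot, 0.43 kg, +-10 % unknown) slows the swing.
- jig: Plywood glue-up fixed under the weight's path: base 130 x 160 x 8 mm, a 70 x 70 mm block with a red plate on top, and on the rig's +y side an upright fence 10 mm thick, 100 mm wide, 110 mm high, its near face 90 mm beyond the plate's centre: a weight that swings far over the plate hits it. Origin on the table under the plate's centre, axes as the rig's. Its place along the rail varies.
- mark (a point): Centre of the red 50 x 50 mm pressure plate's top face, 43 mm above the table: the weight must stop plumb above this point.
- glue: Bystander: white glue bottle with orange cap, 52 mm diameter, 130 mm high; origin at the centre of its underside.
- cone: Bystander: black rubber cone, 44 mm diameter, 60 mm high; origin at the centre of its underside.
- offcut: Bystander: loose plywood board 100 x 120 x 12 mm lying flat; origin at the centre of its underside.
- ledge_edge (a point): Middle of the free edge of the wooden parking ledge's top (85 x 133 x 10 mm, fixed to the rig at its low-y end, top 77 mm above the table, edge at rig x = 90, y = -207 mm). At the start the tilted weight rests on it, and slides along it when the runner is drawn away.

How it is judged:
By the outcome, as a careful person would: the job done as asked, in the order asked, and still so for the second after the job is handed in, with the robot touching nothing.
It also fails if it takes over 42 s, if anything falls off the work surface, if the arm or the gripper's body presses on something with over 40 N, if the wrist force passes 120 N, or if a joint passes its speed limit or range.

### The arm

A 6-joint arm with a two-finger parallel gripper is mounted at the origin on the work surface. World frame = base frame: x ahead of the robot, y to its left, z up, the work surface at z = 0. Lengths are in m, angles in rad, forces in N, time in s.
With the tool pointing down it reaches from about 0.425 to 0.925 m from the base axis. Payload 12.5 kg.
Tool frame: the origin (TCP) lies at the very end of the fingers, on their centre line; the grasp point (between the pads) lies bot.hold_point_z behind it (bot.hold_point_z is the distance from the TCP to the grasp point, in m); z points along the fingers, y is the line along which they close (so a half turn about z gives the same grasp; the last joint's range is limited). The gripper opens to 85 mm and grips with 20 to 120 N. Pads are 22 mm wide; open, the fingers measure 114 mm over their backs; the gripper's body (76 mm by 85 mm) begins 54 mm behind the grasp point. The pads swing forward as they close: fully open they stand 13 mm farther back than shut.
Start: joints at [0.996, 0.491, 1.559, -0, 1.092, -0.106], TCP at [0.282, 0.558, 0.231] pointing down, gripper open.
Joint ranges: [-3.1, 3.1], [-0.84, 2.19], [0.05, 2.79], [-1.13, 4.28], [0.06, 2.93], [-2.69, 2.69]. Speed limits (rad/s): [2.22, 2.22, 2.79, 3.14, 3.14, 3.14].

### API

Orientations are given as a rotation vector (axis times angle).
In Python, from rig import sensors, grab_frame, camera_params, close_job, bot gives the robot as it stands.
- The arm moves only by the tool arm_command, never from a script. Its argument "series" is a list of rows, each a list of 5 numbers: the shift along the tool's x, y, z in cm, then the turn about the tool's z in rad, then the closure, from 0 (fully open) to 1 (shut). A call has exactly 8 rows; each row shifts and turns the commanded pose from where the row before left it, along the tool's axes as they then stand; what a row does not reach is not made up. A row lasts 1/8 s, in which the tool goes at most 62.5 mm and 10.7 degrees, less where a joint would pass 70% of its speed; a pose out of reach is approached as far as the arm can. A call is refused whole if a number of a shift passes 6.25 or a number of a turn 0.188, either way. A call with a gripper value outside its range is refused whole. The fingers move at their own pace and stop on an object; the grip force is fixed at half the most. Time passes only in rows, so rows that do not move let the fingers close, or fill a call up. It gives the time, the measured TCP pose, the force, the opening and the grip force at its end, in the units of the state.
- sensors.get_state(): the state, without advancing time (a new reading comes with each control period).
- grab_frame(name): name is "scene" or "top" or "wrist"; returns (picture, depth): 384x512x3 uint8, blue, green, red; 384x512 float32, m along the optical axis (not along the pixel's ray), 0 where there is no reading.
- camera_params(name): a dict with "vfov" (degrees; the focal length in pixels is half the picture's height over the tangent of half this angle, whatever the lens; pixels are square), "cx", "cy" (the principal point, pixels), "rvec" (rotation vector, rad) and "tvec" (3), from world to camera coordinates, as OpenCV has them. Camera axes: x right, y down, z forward; pixel columns grow to the right and rows downward; lengths in m; the calibration is good to about 2 mm. A picture is of the moment at which its call begins: read the wrist's pose just before it. camera_params takes no time and is no camera call; for the wrist camera it gives the pose at the moment of the call.
- close_job(): hands the job in; it is judged then, once.
The state is a dict: "t": time; "joint_pos": joint angles; "joint_velocities": joint speeds; "joint_efforts": joint torques, N m; "position": TCP position; "tcp_rot": TCP orientation; "force": force on the tool from outside, world axes, zero at the start; "moment": the same for the moment, N m; "grip_width": opening from 0.0 (shut) to 1.0 (fully open); "finger_force": force on a finger pad.
Only numpy, scipy, OpenCV 4.12 (cv2) and the standard library are available. Lean on these libraries where they do the work, as an engineer would, in place of code of your own. Each camera call takes 0.05 s, during which the arm holds its last target. There are 200 camera calls.

## Working session

There is one attempt and no reset: what is moved stays moved. The work goes in short steps, Python scripts to look and compute and a tool call to move; the robot and the scene stay as the last step left them, time stands still between calls to the robot, and variables do not carry over. Pictures are saved under pics/ and viewed, at most 10 in all, crops included, and the job is handed in when it is done.

Besides the shell and the picture viewer there is one more tool, called after "Call:" by a JSON object that holds its "name" and its "arguments", one argument or row to a line. arm_command: Moves the arm, as the interface text tells. Its arguments: {"type":"object","properties":{"series":{"type":"array","items":{"type":"array","items":{"type":"number"}}}},"required":["series"]}

```bash
ls; mkdir -p pics
cat > h.py <<'E'
import numpy as np, cv2
from rig import sensors, grab_frame, camera_params, close_job, bot
def cam(n):
    p=camera_params(n); R=cv2.Rodrigues(np.array(p["rvec"],float))[0]; t=np.array(p["tvec"],float).ravel()
    f=192/np.tan(np.radians(p["vfov"])/2); return R,t,f,p["cx"],p["cy"]
def ray(c,u,v):
    R,t,f,cx,cy=c; return -R.T@t, R.T@np.array([(u-cx)/f,(v-cy)/f,1])
def onz(c,u,v,z):
    o,d=ray(c,u,v); return o+d*(z-o[2])/d[2]
def pts(c,dep):
    R,t,f,cx,cy=c; v,u=np.indices(dep.shape); P=np.stack([(u-cx)/f*dep,(v-cy)/f*dep,dep],-1)
    return (P-t)@R
E
python3 - <<'E'
from h import *
print(sensors.get_state(), bot.hold_point_z, [a for a in dir(bot) if a[0]!='_'])
for n in("scene","top","wrist"):
    c=cam(n); im,d=grab_frame(n); cv2.imwrite(f"pics/{n}0.png",im); np.savez(f"{n}0.npz",im=im,d=d,R=c[0],t=c[1],k=c[2:])
    print(n,camera_params(n))
a=np.hstack([cv2.imread(f"pics/{n}0.png") for n in("scene","top")])
E
```

```text
pics
{'t': 0.0, 'joint_pos': array([ 9.96429196e-01,  4.91592398e-01,  1.55946145e+00,  3.41067962e-07,
        1.09166553e+00, -1.05594915e-01]), 'joint_velocities': array([-3.51007771e-04, -8.51021859e-05, -1.43368980e-03,  9.76964207e-04,
       -1.18787972e-03,  6.13363316e-04]), 'joint_efforts': array([-2.57772095e-03, -6.18430924e+01, -2.61600119e+01, -1.66203085e-04,
        3.94985225e-03, -4.42068909e-06]), 'position': array([0.28222539, 0.55740207, 0.2307032 ]), 'tcp_rot': array([-7.29534894e-01, -3.05532618e+00,  1.66818793e-03]), 'force': array([-1.07478875,  1.11122433,  0.17841168]), 'moment': array([-0.02623032,  0.02306504, -0.00173168]), 'finger_force': 0.0, 'grip_width': 1.0005738592417015} 0.0187 ['PlanningError', 'hold_point_z']
scene {'vfov': 45.48733021291831, 'cx': 248.70084271973994, 'cy': 188.4671382046798, 'rvec': array([ 1.91853443,  1.09627148, -0.62133265]), 'tvec': array([-0.26252795, -0.10330993,  1.61359714])}
top {'vfov': 54.96563759827415, 'cx': 257.41472363679685, 'cy': 187.39081220327256, 'rvec': array([ 2.14013328, -2.14492482,  0.13285741]), 'tvec': array([0.0011815 , 0.59495996, 1.02621013])}
wrist {'vfov': 59.97764491652751, 'cx': 258.6520639468845, 'cy': 185.70144016230955, 'rvec': array([-2.45549985, -1.50777329, -0.22327354]), 'tvec': array([-0.62409512, -0.03775216,  0.3792084 ])}
```

View pics/scene0.png

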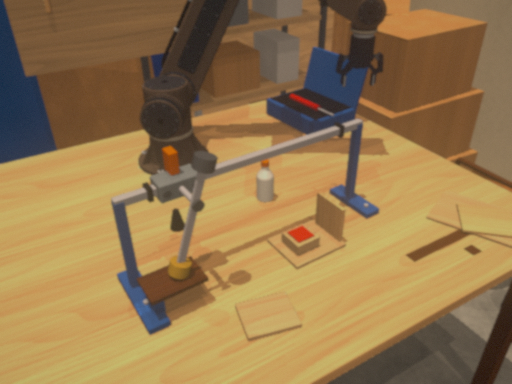

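View pics/top0.png

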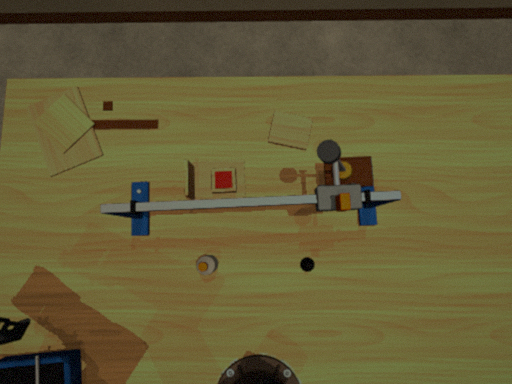

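The scene picture shows the orange grip near (170,160), the weight on the ledge at (180,268), and the red plate at (300,235). In the top picture the grip is at (345,200), the plate at (224,180) and the rail at row ~205. Rig +y points to image left, which is world +y. Next I'll measure these points in both views.

```bash
cat > m.py <<'E'
from h import *
def load(n):
    z=np.load(n+"0.npz"); return z["im"],z["d"],(z["R"],z["t"],*z["k"])
res={}
for n in("scene","top"):
    im,d,c=load(n); P=pts(c,d); hsv=cv2.cvtColor(im,cv2.COLOR_BGR2HSV); H,S,V=cv2.split(hsv)
    ok=d>0
    red=((H<5)|(H>174))&(S>180)&(V>100)&(abs(P[...,2]-.043)<.02)
    org=(H>4)&(H<18)&(S>180)&(P[...,2]>.26)&(P[...,2]<.34)
    for k,m in(("red",red),("org",org)):
        m=cv2.morphologyEx(m.astype(np.uint8),cv2.MORPH_OPEN,np.ones((2,2)))
        cnt,lab,st,ce=cv2.connectedComponentsWithStats(m); i=1+np.argmax(st[1:,4]); M=lab==i
        Q=P[M]; print(n,k,st[i],ce[i],"med",np.median(Q,0).round(4),"z95",np.percentile(Q[:,2],[5,50,95]).round(4))
        if k=="org":
            T=Q[Q[:,2]>np.percentile(Q[:,2],95)-.006]; print("  top pts",len(T),T.mean(0).round(4),T.min(0),T.max(0))
        res[n,k]=(c,ce[i])
    # rail: grey at z~0.26
    if n=="top":
        m=ok&(abs(P[...,2]-.26)<.008)&(S<110)
        Q=P[m]; Q=Q[(Q[:,0]>.3)&(Q[:,0]<.8)&(Q[:,1]<.35)]
        vx,vy,x0,y0=cv2.fitLine(Q[:,:2].astype(np.float32),cv2.DIST_HUBER,0,.01,.01).ravel()
        print("rail",len(Q),vx,vy,x0,y0,"yaw(y axis)",np.degrees(np.arctan2(-vx*np.sign(vy),abs(vy))), Q.min(0),Q.max(0))
        blue=(H>100)&(H<125)&(S>120)&(P[...,2]<.03)&(P[...,0]>.35)
        cnt,lab,st,ce=cv2.connectedComponentsWithStats(blue.astype(np.uint8))
        for i in range(1,cnt):
            if st[i,4]>60: print("foot",st[i],onz(c,*ce[i],.01).round(4))
for k in("red","org"):
    (o1,d1),(o2,d2)=[ray(c,*p) for c,p in(res["scene",k],res["top",k])]
    s=np.linalg.lstsq(np.c_[d1,-d2],o2-o1,rcond=None)[0]; a,b=o1+s[0]*d1,o2+s[1]*d2
    print(k,"triang",((a+b)/2).round(4),"gap",np.linalg.norm(a-b).round(4))
E
python3 m.py
python3 -c "
from h import *
R=cv2.Rodrigues(sensors.get_state()['tcp_rot'])[0];print(R.round(3))"
```

```text
[[-0.892  0.452 -0.   ]
 [ 0.452  0.892 -0.001]
 [ 0.    -0.001 -1.   ]]Traceback (most recent call last):
  File "m.py", line 12, in <module>
    cnt,lab,st,ce=cv2.connectedComponentsWithStats(m); i=1+np.argmax(st[1:,4]); M=lab==i
                                                           ~~~~~~~~~^^^^^^^^^^
    return _wrapfunc(a, 'argmax', axis=axis, out=out, **kwds)
    return bound(*args, **kwds)
ValueError: attempt to get argmax of an empty sequence
```

View pics/wrist0.png

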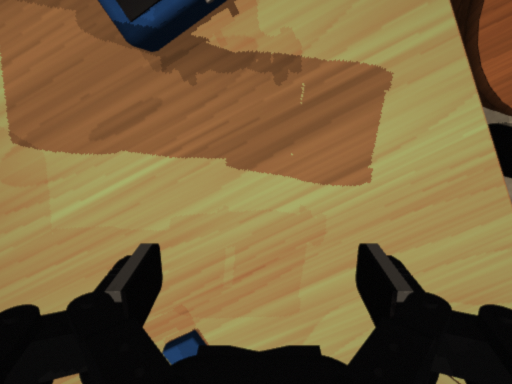

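The wrist picture shows only table, a shadow and the open fingers, so it is no help here. I'll fix the masks by checking the colours.

```bash
python3 - <<'E'
from h import *
for n,L in(("scene",[(300,235),(170,158),(255,155)]),("top",[(224,180),(345,200),(250,202),(320,190)])):
    z=np.load(n+"0.npz");im,d,c=z["im"],z["d"],(z["R"],z["t"],*z["k"]);P=pts(c,d);h=cv2.cvtColor(im,cv2.COLOR_BGR2HSV)
    for u,v in L: print(n,u,v,h[v,u],d[v,u],P[v,u].round(3))
E
sed -i 's/(S>180)&(V>100)&(abs(P\[...,2\]-.043)<.02)/(S>170)\&(V>90)\&(P[...,0]>.4)\&(d>0)/; s/(S>180)&(P/(S>160)\&(P/' m.py; python3 m.py
```

```text
scene 300 235 [  6 231 206] 1.1733217 [0.622 0.097 0.044]
scene 170 158 [ 12 222 139] 0.96138555 [ 0.545 -0.195  0.318]
scene 255 155 [ 13  50 178] 1.0815873 [0.54  0.015 0.262]
top 224 180 [  3 255 116] 1.0709789 [0.617 0.097 0.042]
top 345 200 [ 21 230 120] 0.7760603 [ 0.528 -0.189  0.324]
top 250 202 [ 48  20 126] 0.84515285 [0.531 0.014 0.257]
top 320 190 [28 34 91] 0.83394086 [ 0.557 -0.145  0.27 ]Traceback (most recent call last):
  File "m.py", line 12, in <module>
    cnt,lab,st,ce=cv2.connectedComponentsWithStats(m); i=1+np.argmax(st[1:,4]); M=lab==i
                                                           ~~~~~~~~~^^^^^^^^^^
    return _wrapfunc(a, 'argmax', axis=axis, out=out, **kwds)
    return bound(*args, **kwds)
ValueError: attempt to get argmax of an empty sequence
```

```bash
sed -i 's/(H<5)|/(H<9)|/; s/(H>4)&(H<18)/(H>4)\&(H<25)/; s/(P\[...,0\]>.4)&(d>0)/(P[...,0]>.4)\&(P[...,2]<.06)\&(d>0)/' m.py; python3 m.py
```

```text
scene red [290 227  24  16 219] [301.34703196 234.61187215] med [0.6235 0.1005 0.0449] z95 [0.0417 0.0449 0.0472]
scene org [163 147  17  29 366] [171.3579235  160.70491803] med [ 0.5414 -0.1908  0.3066] z95 [0.2739 0.3066 0.3284]
  top pts 92 [ 0.5425 -0.1929  0.3318] [ 0.51418902 -0.46483215  0.32248914] [ 1.36272799 -0.17788634  0.78114858]
top red [216 172  17  17 268] [224.02985075 180.28731343] med [0.6166 0.097  0.0412] z95 [0.0375 0.0412 0.0447]
top org [337 194  15  18 232] [344.00431034 202.88793103] med [ 0.5221 -0.1865  0.3236] z95 [0.271  0.3236 0.3264]
  top pts 162 [ 0.5239 -0.1869  0.3292] [ 0.44726082 -0.19930574  0.32097313] [ 0.54097487 -0.01591161  1.09854019]
rail 2431 0.043833945 -0.9990388 0.53165835 0.0108939065 yaw(y axis) 2.5123048 [ 0.50617054 -0.32906679  0.25210813] [0.62813413 0.34920291 0.26797603]
foot [132 182  16  20 272] [0.5879 0.3518 0.01  ]
foot [359 204  18  21 286] [ 0.5146 -0.3214  0.01  ]
foot [132 212  17  23 315] [0.489  0.3453 0.01  ]
red triang [0.6182 0.1001 0.0404] gap 0.0074
org triang [ 0.5253 -0.1888  0.3003] gap 0.0054
```

Call:
{"name": "arm_command", "arguments": {
  "series": [
    [0, 0, -6.0, -0.171, 0],
    [0, 0, -6.0, -0.171, 0],
    [0, 0, -6.0, -0.171, 0],
    [-1.6, -5.8, 0, 0, 0],
    [-1.6, -5.8, 0, 0, 0],
    [-1.6, -5.8, 0, 0, 0],
    [-1.6, -5.8, 0, 0, 0],
    [-1.6, -5.8, 0, 0, 0]
  ]
}}

```text
t: 1.15
position: [0.3752, 0.2695, 0.4113]
tcp_rot: [-0.07, 3.141, 0.0]
force: [1.3, 0.5, 1.0]
grip_width: 0.998
finger_force: 0.0
```

Call:
{"name": "arm_command", "arguments": {
  "series": [
    [-1.6, -5.8, 0, 0, 0],
    [-1.6, -5.8, 0, 0, 0],
    [-1.6, -5.8, 0, 0, 0],
    [-1.6, -5.8, 0, 0, 0],
    [-1.6, -5.8, 0, 0, 0],
    [-1.6, -5.8, 0, 0, 0],
    [-1.6, -5.8, 0, 0, 0],
    [-1.6, -5.8, 0, 0, 0]
  ]
}}

```text
t: 2.15
position: [0.5237, -0.1885, 0.4112]
tcp_rot: [-0.069, 3.141, 0.0]
force: [1.6, 0.4, -0.1]
grip_width: 1.003
finger_force: 0.0
```

Run:
```python
from h import *
s=sensors.get_state();print(s["t"],s["position"],s["joint_pos"].round(2));print(cv2.Rodrigues(s["tcp_rot"])[0].round(4))
for i in(1,2):
    c=cam("wrist"); im,d=grab_frame("wrist")
cv2.imwrite("pics/w1.png",im);np.savez("w1.npz",im=im,d=d,R=c[0],t=c[1],k=c[2:])
s=sensors.get_state();print(s["t"],s["position"])
```

```text
2.15 [ 0.52368182 -0.18853918  0.41118378] [-0.46  0.26  1.44  0.    1.44 -2.08]
[[-9.99e-01 -4.39e-02  0.00e+00]
 [-4.39e-02  9.99e-01  2.00e-04]
 [-0.00e+00  2.00e-04 -1.00e+00]]
2.25 [ 0.52427149 -0.19109407  0.40963131]
```

View pics/w1.png

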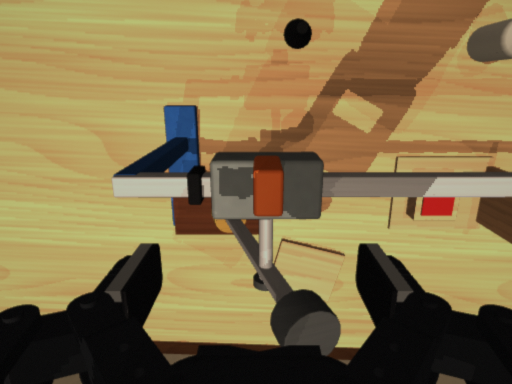

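The wrist view shows the grip's top at about (268,186) on the grey runner, the rail along row ~185 and the red plate at about (437,205). I'll measure all of them from this picture.

Run:
```python
from h import *
z=np.load("w1.npz");im,d,c=z["im"],z["d"],(z["R"],z["t"],*z["k"]);P=pts(c,d);H,S,V=cv2.split(cv2.cvtColor(im,cv2.COLOR_BGR2HSV))
print("cam",-c[0].T@c[1])
for k,m,hz in(("org",(H<14)&(S>170)&(P[...,2]>.27)&(P[...,2]<.35),.326),("orgtop",(H<14)&(S>170)&(P[...,2]>.318)&(P[...,2]<.34),.326),("red",((H<6)|(H>174))&(S>190)&(P[...,2]>.03)&(P[...,2]<.06),.043)):
    cnt,lab,st,ce=cv2.connectedComponentsWithStats(m.astype(np.uint8)); i=1+np.argmax(st[1:,4]); Q=P[lab==i]
    x,y,w,h=st[i,:4]
    print(k,st[i],ce[i].round(1),"med",np.median(Q,0).round(4),"onz",onz(c,*ce[i],hz).round(4),"box",onz(c,x-.5,y-.5,hz)[:2].round(4),onz(c,x+w-.5,y+h-.5,hz)[:2].round(4))
E=[]
for u in list(range(120,180,10))+list(range(335,505,10)):
    col=np.abs(P[:,u,2]-.26)<.012; v=np.where(col&(np.arange(384)>150)&(np.arange(384)<220))[0]
    if len(v)>5: E.append(onz(c,u,(v[0]+v[-1])/2,.26)); 
E=np.array(E); vx,vy,x0,y0=cv2.fitLine(E[:,:2].astype(np.float32),cv2.DIST_HUBER,0,.01,.01).ravel(); print("rail",vx,vy,x0,y0,len(E),np.std(E[:,0]-x0-(E[:,1]-y0)*vx/vy))
```

```text
cam [ 0.45142865 -0.19758212  0.55247699]
org [ 253  156   31   60 1712] [267.7 185.8] med [ 0.5197 -0.1885  0.3255] onz [ 0.5197 -0.1887  0.326 ] box [ 0.4983 -0.2003] [ 0.5419 -0.176 ]
orgtop [ 253  167   31   49 1414] [267.9 190.9] med [ 0.5236 -0.1883  0.3258] onz [ 0.5236 -0.1884  0.326 ] box [ 0.5061 -0.2   ] [ 0.5419 -0.176 ]
red [421 198  33  17 517] [437.2 206. ] med [0.6282 0.1001 0.043 ] onz [0.6281 0.1    0.043 ] box [0.6147 0.0701] [0.6417 0.1295]
rail 0.041897025 -0.9991219 0.5360918 -0.12683973 23 0.00024144259849554294
```

Call:
{"name": "arm_command", "arguments": {
  "series": [
    [0, 0.3, 3.0, 0, 0],
    [0, 0, 4.0, 0, 0],
    [0, 0, 3.8, 0, 0],
    [0, 0, 1.5, 0, 0],
    [0, 0, 0, 0, 0],
    [0, 0, 0, 0, 1],
    [0, 0, 0, 0, 1],
    [0, 0, 0, 0, 1]
  ]
}}

```text
t: 3.25
position: [0.5235, -0.1835, 0.289]
tcp_rot: [-0.069, 3.14, -0.001]
force: [-0.5, -0.3, 0.4]
grip_width: 0.377
finger_force: 0.0
```

Call:
{"name": "arm_command", "arguments": {
  "series": [
    [0, 0, 0, 0, 1],
    [0, 0, 0, 0, 1],
    [0, 0, 0, 0, 1],
    [0, 0, 0, 0, 1],
    [0, 0, 0, 0, 1],
    [0, 0, 0, 0, 1],
    [0, 0, 0, 0, 1],
    [0, 0, 0, 0, 1]
  ]
}}

```text
t: 4.25
position: [0.5235, -0.1837, 0.289]
tcp_rot: [-0.069, 3.14, -0.001]
force: [-0.2, -0.7, 5.6]
grip_width: 0.252
finger_force: 59.2
```

```bash
cat > plan.py <<'E'
import numpy as np
from scipy.optimize import least_squares
dt=.0125; N=16
def sim(sh,T,drop,extra=80):
    w2=(2*np.pi/T)**2; v=np.repeat(np.r_[sh,np.zeros(extra//10)]/.125,10)
    k=np.exp(-np.arange(20)*dt/.03);k/=k.sum(); v=np.convolve(v,k)[:len(v)]
    s=np.cumsum(v)*dt; a=np.gradient(v,dt); th,om,free=-.35,0.,False; out=[]
    for i in range(len(v)):
        if s[i]>drop: free=True
        if free: om+=dt*(-w2*th-2.05*a[i]); th+=dt*om
        out.append((s[i],th,om))
    return np.array(out),np.sqrt(w2)
cases=[(T,d) for T in(1.32,1.41,1.50) for d in(.021,.027,.033)]
def cost(x):
    r=[]
    for T,d in cases:
        o,w=sim(x,T,d,10); e=o[-1]; r+=[e[1],e[2]/w]
        r.append(5*np.max(np.clip(np.abs(o[:,1])-.37,0,None)))
        left=o[:,0]+.013-.21+.16*np.sin(o[:,1])-.024+.207; f=o[:,0]>.06; r.append(5*np.max(np.clip(.012-left[f],0,None),initial=0))
    return np.r_[r,.6*np.diff(np.r_[0,x,0]),20*max(0,x.sum()-.27),0.05*np.clip(x[0]-.03,0,1)]
if __name__=="__main__":
    best=None
    for seed in range(4):
        x0=np.random.default_rng(seed).uniform(0,.035,N)
        q=least_squares(cost,x0,bounds=(0,.055),max_nfev=40)
        if best is None or q.cost<best.cost: best=q
    x=best.x.round(3); print(best.cost,x*100,x.sum())
    for T,d in cases:
        o,w=sim(x,T,d,10); e=o[-1]; left=o[:,0]+.013-.21+.16*np.sin(o[:,1])-.024+.207
        print(T,d,"res",np.hypot(e[1],e[2]/w).round(3),"th",o[:,1].min().round(3),o[:,1].max().round(3),"left after .06",left[o[:,0]>.06].min().round(3))
E
time python3 plan.py
```

```text
0.06360800953843727 [0.8 0.6 0.1 2.  0.6 0.9 2.1 5.1 5.3 4.1 3.9 1.1 0.2 0.3 0.1 0. ] 0.272
1.32 0.021 res 0.13 th -0.35 0.26 left after .06 0.072
1.32 0.027 res 0.103 th -0.35 0.239 left after .06 0.064
1.32 0.033 res 0.103 th -0.35 0.211 left after .06 0.048
1.41 0.021 res 0.089 th -0.35 0.239 left after .06 0.066
1.41 0.027 res 0.087 th -0.35 0.22 left after .06 0.058
1.41 0.033 res 0.136 th -0.35 0.208 left after .06 0.042
1.5 0.021 res 0.087 th -0.35 0.218 left after .06 0.06
1.5 0.027 res 0.111 th -0.35 0.206 left after .06 0.053
1.5 0.033 res 0.181 th -0.35 0.208 left after .06 0.037
real	0m5.522s
user	0m5.924s
sys	0m0.096s
```

```bash
cat > track.py <<'E'
from h import *
U=np.array([-.0429,.9991]); X=np.array([.9991,.0429]); RAIL=np.array([.5387,-.188]) # rail line point
def weight(im,c):
    H,S,V=cv2.split(cv2.cvtColor(im,cv2.COLOR_BGR2HSV))
    m=((H>17)&(H<30)&(S>185)&(V>80)).astype(np.uint8)
    cnt,lab,st,ce=cv2.connectedComponentsWithStats(m); ok=[i for i in range(1,cnt) if 60<st[i,4]<900]
    o=[]
    for i in ok:
        p0=np.r_[RAIL+.09*X,0]; n=np.r_[X,0]; q,d=ray(c,*ce[i]); p=q+d*((p0-q)@n)/(d@n)
        o.append((st[i,4],ce[i].round(1),(p[:2]-RAIL)@U,p[2]))
    return o
if __name__=="__main__":
    c=cam("scene"); im,d=grab_frame("scene"); P=pts(c,d)
    for o in weight(im,c): print(o)
    print(cv2.cvtColor(im,cv2.COLOR_BGR2HSV)[268,172:190].tolist(),P[268,180])
    s=sensors.get_state(); print(s["t"],s["position"],((s["position"][:2]-RAIL)@U))
E
python3 track.py
```

```text
(np.int32(168), array([178.7, 266. ]), np.float64(-0.05034875889650562), np.float64(0.10085959780838405))
[[18, 185, 161], [19, 188, 164], [19, 189, 163], [19, 192, 163], [19, 194, 163], [19, 186, 163], [19, 191, 160], [19, 187, 158], [19, 181, 156], [19, 186, 152], [19, 188, 149], [18, 185, 149], [19, 188, 144], [18, 179, 141], [18, 182, 136], [18, 180, 130], [18, 171, 122], [18, 170, 117]] [ 0.65333356 -0.23924702  0.11500044]
4.3 [ 0.52352945 -0.18369638  0.28903459] 0.004950559352495344
```

Call:
{"name": "arm_command", "arguments": {
  "series": [
    [0, 0.8, 0, 0, 1],
    [0, 0.6, 0, 0, 1],
    [0, 0.1, 0, 0, 1],
    [0, 2.0, 0, 0, 1],
    [0, 0.6, 0, 0, 1],
    [0, 0.9, 0, 0, 1],
    [0, 2.1, 0, 0, 1],
    [0, 5.1, 0, 0, 1]
  ]
}}

```text
t: 5.3
position: [0.5183, -0.0624, 0.289]
tcp_rot: [-0.066, 3.139, -0.002]
force: [9.8, -2.7, 3.2]
grip_width: 0.247
finger_force: 60.1
```

Call:
{"name": "arm_command", "arguments": {
  "series": [
    [0, 5.3, 0, 0, 1],
    [0, 4.1, 0, 0, 1],
    [0, 3.9, 0, 0, 1],
    [0, 1.1, 0, 0, 1],
    [0, 0, 0, 0, 1],
    [0, 0, 0, 0, 1],
    [0, 0, 0, 0, 1],
    [0, 0, 0, 0, 1]
  ]
}}

```text
t: 6.3
position: [0.5121, 0.0823, 0.289]
tcp_rot: [-0.069, 3.139, 0.001]
force: [0.4, 2.1, 6.5]
grip_width: 0.247
finger_force: 61.9
```

```bash
cat > meas.py <<'E'
import sys; from track import *
from scipy.optimize import least_squares
n=int(sys.argv[1]); D=[]
for k in range(n):
    t=sensors.get_state()["t"]; c=cam("scene"); im,_=grab_frame("scene"); w=weight(im,c)
    if k==0: cv2.imwrite(f"pics/s{t:.2f}.png",im)
    if len(w)>=1:
        w=min(w,key=lambda q:abs(q[3]-.09)); D.append((t,w[2],w[3],w[0]))
s=sensors.get_state(); D=np.array(D); np.save("D.npy",D); t0=s["t"]
T=D[:,0]-t0; f=lambda p:p[0]+p[1]*np.cos(p[3]*T)+p[2]*np.sin(p[3]*T)-D[:,1]
if len(sys.argv)>2: g=float(sys.argv[2]); h=lambda p:f(np.r_[p,2*np.pi/g]); q=least_squares(h,[D[:,1].mean(),.01,.01],loss="soft_l1",f_scale=.002); p=np.r_[q.x,2*np.pi/g]
else: q=least_squares(f,[D[:,1].mean(),.01,.01,4.48],loss="soft_l1",f_scale=.002,x_scale=[.01,.01,.01,1]); p=q.x
print("t",t0,"tcp",s["position"],"tcp along",(s["position"][:2]-RAIL)@U,"force",s["force"].round(1))
print("centre",p[0],"th(t)=%.4f cos + %.4f sin"%(p[1]/.16,p[2]/.16),"amp",np.hypot(p[1],p[2])/.16,"T",2*np.pi/p[3],"rms",np.std(f(p)))
print(D[::4,1:].round(4).tolist())
E
python3 meas.py 32
```

```text
t 7.9 tcp [0.51212799 0.08223183 0.28901891] tcp along 0.27112856145310776 force [1.5 2.7 6.7]
centre 0.2690845284154386 th(t)=-0.0866 cos + 0.0040 sin amp 0.08666150338950755 T 1.5951238358359685 rms 0.0007481973450405771
[[0.2557, 0.0995, 80.0], [0.2599, 0.098, 74.0], [0.2692, 0.0981, 78.0], [0.2793, 0.0973, 72.0], [0.2747, 0.0971, 73.0], [0.262, 0.099, 78.0], [0.2546, 0.0997, 75.0]]
```

```bash
ls pics
python3 - <<'E'
from h import *
import glob
im=cv2.imread(sorted(glob.glob("pics/s6*.png"))[0]); cv2.imwrite("pics/c1.png",cv2.resize(im[110:280,220:370],None,fx=4,fy=4,interpolation=cv2.INTER_NEAREST)[:600])
E
```

```text
s6.30.png
scene0.png
top0.png
w1.png
wrist0.png
```

View pics/c1.png

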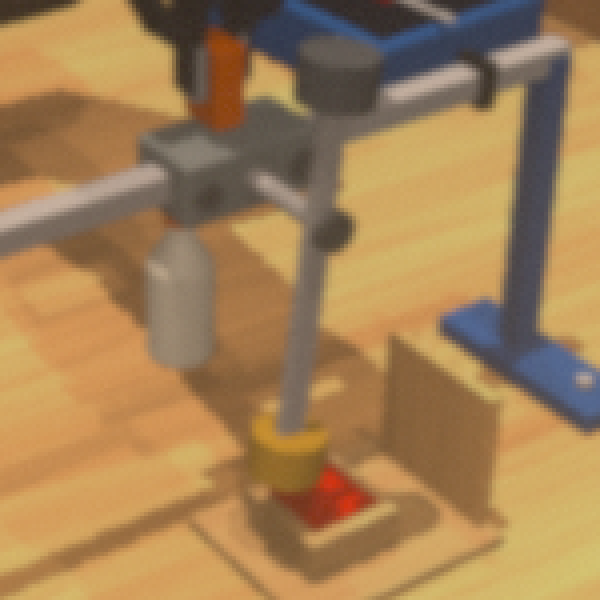

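```bash
cat > track.py <<'E'
from h import *
U=np.array([-.0429,.9991]); X=np.array([.9991,.0429]); RAIL=np.array([.5387,-.188])
def rigp(P): q=P[...,:2]-RAIL; return q@X,q@U,P[...,2]
def weight(im,d,c,y0):
    x,y,z=rigp(pts(c,d)); m=(d>0)&(z>.083)&(z<.112)&(x>.055)&(x<.125)&(abs(y-y0)<.085)
    v,u=np.where(m); p0=np.r_[RAIL+.09*X,0]; q,r=ray(c,u.mean(),v.mean()); p=q+r*((p0-q)@np.r_[X,0])/(r@np.r_[X,0])
    return len(u),rigp(p)[1],p[2],np.median(y[m]),u.mean(),v.mean()
def mark(im,d,c):
    H,S,V=cv2.split(cv2.cvtColor(im,cv2.COLOR_BGR2HSV)); x,y,z=rigp(pts(c,d))
    m=((H<9)|(H>174))&(S>170)&(V>60)&(z<.06)&(z>.03)&(x>.04)&(x<.15)
    cnt,lab,st,ce=cv2.connectedComponentsWithStats(m.astype(np.uint8)); i=1+np.argmax(st[1:,4]); return st[i,4],rigp(onz(c,*ce[i],.043))
E
cat > meas.py <<'E'
import sys; from track import *
from scipy.optimize import least_squares
n=int(sys.argv[1]); D=[]; g=float(sys.argv[2]) if len(sys.argv)>2 else 0
y0=rigp(sensors.get_state()["position"])[1]
for k in range(n):
    t=sensors.get_state()["t"]; c=cam("scene"); im,d=grab_frame("scene"); D.append((t,)+weight(im,d,c,y0))
s=sensors.get_state(); D=np.array(D); np.save("D.npy",D); t0=s["t"]; T=D[:,0]-t0; tc=rigp(s["position"])[1]
cv2.imwrite(f"pics/s{t:.2f}.png",im)
print("t",t0,"tcp",s["position"],"tcp along",tc,"force",s["force"].round(1),"npx",D[:,1].min(),D[:,1].max())
for nm,Y in(("ray",D[:,2]),("depth",D[:,4])):
    def f(p): w=p[3] if not g else 2*np.pi/g; return p[0]+p[1]*np.cos(w*T)+p[2]*np.sin(w*T)-Y
    p=least_squares(f,[Y.mean(),.01,.01,4.48],loss="soft_l1",f_scale=.001,x_scale=[.01,.01,.01,1]).x
    print(nm,"centre %.4f (-tcp %.4f) th=%.4f cos %+.4f sin amp %.4f T %.3f rms %.4f"%(p[0],p[0]-tc,p[1]/.16,p[2]/.16,np.hypot(p[1],p[2])/.16,2*np.pi/p[3],np.std(f(p))))
E
python3 meas.py 32
python3 - <<'E'
from track import *
for n in("scene","top"):
    z=np.load(n+"0.npz");im,d,c=z["im"],z["d"],(z["R"],z["t"],*z["k"]); print(n,"mark rig",mark(im,d,c)); 
    if n=="scene": print(weight(im,d,c,0))
c=cam("top"); im,d=grab_frame("top"); np.savez("top1.npz",im=im,d=d); print(sensors.get_state()["t"])
z0=np.load("top0.npz"); 
for I,dd in((z0["im"],z0["d"]),(im,d)):
    x,y,zz=rigp(pts(c,dd)); 
    m=(abs(zz-.272)<.007)&(abs(x)<.03)&(dd>0)
    m=cv2.morphologyEx(m.astype(np.uint8),cv2.MORPH_OPEN,np.ones((9,5))); cnt,lab,st,ce=cv2.connectedComponentsWithStats(m)
    for i in range(1,cnt):
        if st[i,4]>60:
            b=st[i]; print("runner",b,ce[i].round(1),rigp(onz(c,b[0]-.5,ce[i][1],.272))[1],rigp(onz(c,b[0]+b[2]-.5,ce[i][1],.272))[1])
E
```

```text
t 9.5 tcp [0.51213493 0.08223729 0.28902367] tcp along 0.2711337136761788 force [1.5 1.4 6.9] npx 271.0 293.0
ray centre 0.2721 (-tcp 0.0010) th=-0.0642 cos +0.0812 sin amp 0.1035 T 1.464 rms 0.0003
depth centre 0.2614 (-tcp -0.0097) th=-0.0646 cos +0.0788 sin amp 0.1019 T 1.470 rms 0.0004
scene mark rig (np.int32(220), (np.float64(0.09082261383862089), np.float64(0.2863821297299458), array(0.043)))
(236, np.float64(-0.048560428989123224), np.float64(0.08551256715255573), np.float64(-0.05663793688426127), np.float64(180.11864406779662), np.float64(270.8898305084746))
top mark rig (np.int32(269), (np.float64(0.09233410578891545), np.float64(0.2839481820004036), array(0.043)))
9.55
runner [317 185  23  25 448] [327.4 196.3] 0.05138890893416223 -0.00010070883984664177
runner [350 185  12  24 258] [355.6 196.3] -0.02246412952327587 -0.04926820742648836
```

```bash
python3 - <<'E'
from track import *
z=np.load("scene0.npz");im,c=z["im"],(z["R"],z["t"],*z["k"])
H,S,V=cv2.split(cv2.cvtColor(im,cv2.COLOR_BGR2HSV)); m=((H>17)&(H<30)&(S>185)&(V>80)).astype(np.uint8)
n,l,st,ce=cv2.connectedComponentsWithStats(m)
for i in range(1,n):
    if 60<st[i,4]<900 and 160<ce[i][0]<200:
        p0=np.r_[RAIL+.09*X,0]; q,r=ray(c,*ce[i]); p=q+r*((p0-q)@np.r_[X,0])/(r@np.r_[X,0]); print("weight before grasp",st[i,4],ce[i],rigp(p)[1])
E
cat > plan2.py <<'E'
# argv: A B (th=A cos wt + B sin wt at t=0 now), total move m, rows, [T], [wait]
import sys, numpy as np
from scipy.optimize import lsq_linear
A,B,tot=map(float,sys.argv[1:4]); N=int(sys.argv[4]); T=float(sys.argv[5]); lag=.05
def resp(w,k): # complex amp (th = Re(C e^{iwt})) for unit shift in row k
    t=np.linspace(k*.125,(k+1)*.125,51)+lag; return -2.05*np.trapezoid(np.exp(-1j*w*t),t)/.125
rows=[];rhs=[]
for dT in(-.02,0,.02):
    w=2*np.pi/(T+dT); G=np.array([resp(w,k) for k in range(N)]); C=A-1j*B
    rows+=[G.real,G.imag]; rhs+=[-C.real,-C.imag]
rows.append(np.ones(N)*30); rhs.append(tot*30)
Dm=.4*(np.eye(N+1,N)-np.eye(N+1,N,-1)); M=np.vstack(rows+[Dm]); b=np.r_[rhs,np.zeros(N+1)]
mx=float(sys.argv[6]) if len(sys.argv)>6 else .04
x=lsq_linear(M,b,(-mx,mx)).x; x=x.round(4); print((x*100).round(2).tolist(),x.sum(),"min/max pos",np.cumsum(x).min(),np.cumsum(x).max())
for dT in(-.03,0,.03):
    w=2*np.pi/(T+dT); print("res",abs(A-1j*B+sum(x[k]*resp(w,k) for k in range(N))))
E
python3 - <<'E'
import numpy as np; w=2*np.pi/1.465; C=(-.0642-1j*.0812)*np.exp(1j*w*.05); print("now A,B",C.real,-C.imag)
E
python3 plan2.py -.0452 .0931 .0143 16 1.465
```

```text
weight before grasp 173 [177.47398844 266.64739884] -0.05326876302619279
now A,B -0.045449865377093696 0.09300209533770763
[0.33, 0.86, 1.26, 1.34, 1.07, 0.54, -0.04, -0.49, -0.7, -0.66, -0.47, -0.29, -0.22, -0.29, -0.41, -0.39] 0.0144 min/max pos 0.0033 0.054000000000000006
res 0.005166930773782465
res 0.00017312921348065067
res 0.004920570998870206
```

```bash
sed -i 's/^mx=/L=.5*np.tril(np.ones((N,N))); M=np.vstack([M,L]); b=np.r_[b,.5*np.ones(N)*(tot-.01)]\nmx=/' plan2.py; python3 plan2.py -.0454 .0930 .0141 16 1.465
```

```text
[-0.42, 0.06, 0.52, 0.67, 0.54, 0.24, -0.11, -0.4, -0.56, -0.56, -0.41, -0.15, 0.14, 0.44, 0.69, 0.71] 0.013999999999999999 min/max pos -0.005800000000000001 0.0161
res 0.010912772070270398
res 0.0011411686908133877
res 0.01079758390176664
```

Call:
{"name": "arm_command", "arguments": {
  "series": [
    [0, -0.42, 0, 0, 1],
    [0, 0.06, 0, 0, 1],
    [0, 0.52, 0, 0, 1],
    [0, 0.67, 0, 0, 1],
    [0, 0.54, 0, 0, 1],
    [0, 0.24, 0, 0, 1],
    [0, -0.11, 0, 0, 1],
    [0, -0.4, 0, 0, 1]
  ]
}}

```text
t: 10.55
position: [0.5117, 0.0933, 0.289]
tcp_rot: [-0.07, 3.139, 0.001]
force: [1.8, 1.5, 6.8]
grip_width: 0.251
finger_force: 61.9
```

Call:
{"name": "arm_command", "arguments": {
  "series": [
    [0, -0.56, 0, 0, 1],
    [0, -0.56, 0, 0, 1],
    [0, -0.41, 0, 0, 1],
    [0, -0.15, 0, 0, 1],
    [0, 0.14, 0, 0, 1],
    [0, 0.44, 0, 0, 1],
    [0, 0.69, 0, 0, 1],
    [0, 0.71, 0, 0, 1]
  ]
}}

```text
t: 11.55
position: [0.5115, 0.0959, 0.289]
tcp_rot: [-0.069, 3.139, -0.001]
force: [1.9, -1.1, 5.9]
grip_width: 0.252
finger_force: 61.9
```

```bash
python3 - <<'E'
from h import *
for i in range(3): grab_frame("wrist")
E
python3 meas.py 32 1.465
```

```text
t 13.3 tcp [0.51153392 0.0961969  0.28902883] tcp along 0.2851065499627487 force [0.6 1.8 6.2] npx 271.0 287.0
ray centre 0.2862 (-tcp 0.0011) th=0.0191 cos -0.0037 sin amp 0.0195 T 1.402 rms 0.0003
depth centre 0.2754 (-tcp -0.0097) th=0.0191 cos -0.0027 sin amp 0.0193 T 1.402 rms 0.0003
```

```bash
python3 plan2.py .0191 -.0035 0 8 1.465;python3 plan2.py .0191 -.0035 0 16 1.465
```

```text
[-0.04, 0.3, 0.28, -0.06, -0.44, -0.53, -0.1, 0.59] 0.0 min/max pos -0.0059 0.0054
res 0.000426357062794309
res 0.0014469361774642985
res 0.0025763143319952318
[-0.27, -0.16, -0.12, -0.18, -0.25, -0.26, -0.19, -0.07, 0.07, 0.19, 0.24, 0.22, 0.15, 0.11, 0.18, 0.32] -0.00019999999999999944 min/max pos -0.015 -0.00019999999999999966
res 0.0023773123431938747
res 0.00043506395093175946
res 0.002301571986650298
```

Call:
{"name": "arm_command", "arguments": {
  "series": [
    [0, -0.04, 0, 0, 1],
    [0, 0.3, 0, 0, 1],
    [0, 0.28, 0, 0, 1],
    [0, -0.06, 0, 0, 1],
    [0, -0.44, 0, 0, 1],
    [0, -0.53, 0, 0, 1],
    [0, -0.1, 0, 0, 1],
    [0, 0.59, 0, 0, 1]
  ]
}}

```text
t: 14.3
position: [0.5116, 0.0956, 0.289]
tcp_rot: [-0.068, 3.139, -0.001]
force: [0.4, -1.8, 6.0]
grip_width: 0.245
finger_force: 61.9
```

```bash
python3 - <<'E'
from h import *
for i in range(3): grab_frame("wrist")
E
python3 meas.py 30 1.465
```

```text
t 15.95 tcp [0.51152845 0.09620925 0.28903142] tcp along 0.2851191220564057 force [2.2 1.7 6.6] npx 269.0 286.0
ray centre 0.2862 (-tcp 0.0011) th=-0.0034 cos +0.0031 sin amp 0.0046 T 1.402 rms 0.0003
depth centre 0.2755 (-tcp -0.0096) th=-0.0026 cos +0.0026 sin amp 0.0037 T 1.402 rms 0.0004
```

```bash
python3 plan2.py -.0030 .0029 0 8 1.465
```

```text
[-0.44, 0.05, 0.32, 0.21, -0.08, -0.26, -0.11, 0.3] -0.00010000000000000005 min/max pos -0.0044 0.0013999999999999998
res 0.0008980185512968191
res 0.001083978173016751
res 0.001251679143393239
```

```bash
sed -i 's/(tot-.01)/tot/' plan2.py; python3 plan2.py -.0030 .0029 0 8 1.465
```

```text
[-0.07, -0.03, 0.03, 0.07, 0.06, 0.03, -0.03, -0.07] -0.00010000000000000005 min/max pos -0.001 0.0008999999999999998
res 0.00013154293488991693
res 0.00024248159815309868
res 0.0004462744844691792
```

Call:
{"name": "arm_command", "arguments": {
  "series": [
    [0, -0.07, 0, 0, 1],
    [0, -0.03, 0, 0, 1],
    [0, 0.03, 0, 0, 1],
    [0, 0.07, 0, 0, 1],
    [0, 0.06, 0, 0, 1],
    [0, 0.03, 0, 0, 1],
    [0, -0.02, 0, 0, 1],
    [0, -0.07, 0, 0, 1]
  ]
}}

```text
t: 16.95
position: [0.5115, 0.0962, 0.289]
tcp_rot: [-0.069, 3.139, 0.001]
force: [1.8, 1.3, 6.3]
grip_width: 0.25
finger_force: 61.9
```

```bash
python3 meas.py 30 1.465
```

```text
t 18.45 tcp [0.51152566 0.09611163 0.28905059] tcp along 0.2850217050935812 force [1.8 1.  6.5] npx 271.0 285.0
ray centre 0.2864 (-tcp 0.0014) th=-0.0004 cos -0.0007 sin amp 0.0008 T 1.402 rms 0.0001
depth centre 0.2756 (-tcp -0.0094) th=-0.0011 cos -0.0013 sin amp 0.0017 T 1.402 rms 0.0002
```

Call:
{"name": "arm_command", "arguments": {
  "series": [
    [0, 0, 0, 0, 1],
    [0, 0, 0, 0, 1],
    [0, 0, 0, 0, 1],
    [0, 0, 0, 0, 1],
    [0, 0, 0, 0, 1],
    [0, 0, 0, 0, 1],
    [0, 0, 0, 0, 1],
    [0, 0, 0, 0, 1]
  ]
}}

```text
t: 19.45
position: [0.5115, 0.0961, 0.289]
tcp_rot: [-0.069, 3.139, 0.0]
force: [2.1, 1.6, 7.2]
grip_width: 0.247
finger_force: 61.9
```

Call:
{"name": "arm_command", "arguments": {
  "series": [
    [0, 0, 0, 0, 1],
    [0, 0, 0, 0, 1],
    [0, 0, 0, 0, 1],
    [0, 0, 0, 0, 1],
    [0, 0, 0, 0, 1],
    [0, 0, 0, 0, 1],
    [0, 0, 0, 0, 1],
    [0, 0, 0, 0, 1]
  ]
}}

```text
t: 20.45
position: [0.5115, 0.0961, 0.289]
tcp_rot: [-0.069, 3.139, 0.001]
force: [1.8, 1.0, 6.8]
grip_width: 0.251
finger_force: 61.9
```

Call:
{"name": "arm_command", "arguments": {
  "series": [
    [0, 0, 0, 0, 0.75],
    [0, 0, 0, 0, 0.72],
    [0, 0, 0, 0, 0.68],
    [0, 0, 0, 0, 0.6],
    [0, 0, 0, 0, 0.45],
    [0, 0, 0, 0, 0.3],
    [0, 0, 0, 0, 0.2],
    [0, 0, 0, 0, 0.1]
  ]
}}

```text
t: 21.45
position: [0.511, 0.0962, 0.2883]
tcp_rot: [-0.069, 3.141, 0.0]
force: [-0.5, -0.1, -0.7]
grip_width: 0.895
finger_force: 0.0
```

Call:
{"name": "arm_command", "arguments": {
  "series": [
    [0, 0, 0, 0, 0.1],
    [0, 0, -1.0, 0, 0.1],
    [0, 0, -2.0, 0, 0.1],
    [0, 0, -3.0, 0, 0.1],
    [0, 0, -3.0, 0, 0.1],
    [0, 0, -2.0, 0, 0.1],
    [0, 0, -1.0, 0, 0.1],
    [0, 0, 0, 0, 0.1]
  ]
}}

```text
t: 22.45
position: [0.511, 0.0962, 0.4087]
tcp_rot: [-0.069, 3.14, 0.0]
force: [-0.0, -0.3, -0.5]
grip_width: 0.9
finger_force: 0.0
```

```bash
python3 meas.py 26 1.465; ls pics
```

```text
t 23.75 tcp [0.51096808 0.09624164 0.40827654] tcp along 0.28517551888346443 force [-0.1 -0.7  0.5] npx 270.0 283.0
ray centre 0.2864 (-tcp 0.0012) th=0.0015 cos +0.0002 sin amp 0.0015 T 1.402 rms 0.0001
depth centre 0.2756 (-tcp -0.0096) th=0.0015 cos +0.0004 sin amp 0.0015 T 1.402 rms 0.0002
c1.png
s13.25.png
s15.90.png
s18.40.png
s23.70.png
s6.30.png
s9.45.png
scene0.png
top0.png
w1.png
wrist0.png
```

View pics/s23.70.png

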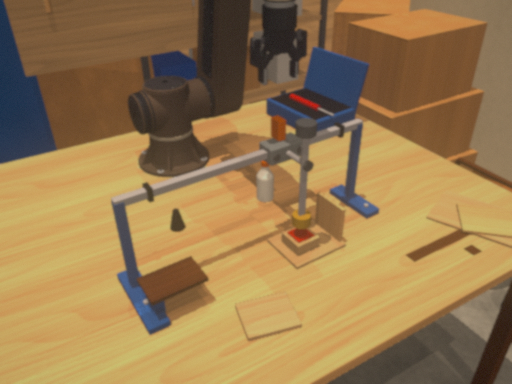

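The weight hangs plumb over the red plate at (301,220), the gripper is clear above the grip, and the bottle, cone and offcut look unmoved. I'm handing it in.

```bash
python3 -c "
from rig import close_job; print(close_job())"
```

```text
the job is handed in; nothing more can be done
None
```

The job is handed in: the weight hangs within about 1 mm of the plate's centre by the scene camera, swinging about 0.0015 rad (0.25 mm), with the grip released and the arm clear, at about 24 s of the 42 s.

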